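Set the sprung length gauge to a batten

ROBOT

A 6-joint arm with a two-finger parallel gripper is mounted at the origin on the work surface. World frame = base frame: x ahead of the robot, y to its left, z up, the work surface at z = 0. Lengths are in m, angles in degrees, forces in N, time in s.
With the tool pointing down it reaches from about 0.275 to 0.975 m from the base axis. Payload 8.4 kg.
Tool frame: the origin (TCP) lies at the centre of the arm's flange, where the gripper is bolted on; the fingertips stand 190 mm ahead of it and the grasp point (between the pads) lies 171 mm ahead of it; z points along the fingers, y is the line along which they close (so a half turn about z gives the same grasp; the last joint's range is limited). The gripper opens to 92 mm and grips with 3 to 60 N. Pads are 20 mm wide; open, the fingers measure 128 mm over their backs; the gripper's body (75 mm by 189 mm) begins 69 mm behind the grasp point.
Start: joints at [72.857, 20.225, 93.587, -0, 66.188, -0.138], TCP at [0.183, 0.598, 0.405] pointing down, gripper open.
Joint ranges: [-150.9, 150.9], [-52.94, 120.26], [3.33, 152.33], [-74.26, 254.26], [0, 154.13], [-172.89, 172.89]. Speed limits (degrees/s): [127.2, 127.2, 159.86, 180, 180, 180].

INTERFACE

Orientations are given as [roll, pitch, yaw] about the fixed x, y, z axes, in that order (R = Rz(yaw) Ry(pitch) Rx(roll)).
In Python, from station import manip, cams, sign_off, nets gives the robot as it stands.
- The arm moves only by the shell command python3 -m creep 'ROWS' [OPENING] [FORCE]. ROWS is JSON, a list of rows, each a list of 2 entries, a list of its own where there are three numbers: the shift along the world's x, y, z in mm, then the turn, a rotation vector about the world's x, y, z in degrees. A call has 1 to 20 rows; each row shifts and turns the commanded pose from where the row before left it; what a row does not reach is not made up. A row lasts 1/10 s, in which the tool goes at most 50 mm and 8.59 degrees, less where a joint would pass 70% of its speed; a pose out of reach is approached as far as the arm can. A call is refused whole if a number of a shift passes 50 or a number of a turn 8.59, either way. A call with a gripper value outside its range is refused whole. OPENING is the finger opening in mm, from 0 to 91.9, set as the call begins (- or left out, the last holds). The fingers move at their own pace and stop on an object; FORCE is the grip in N (left out, the last holds). Time passes only in rows, so rows that do not move let the fingers close. It gives the time, the measured TCP pose, the force, the opening and the grip force at its end, in the units of the state.
- manip.observe(): the state, without advancing time (a new reading comes with each control period).
- cams.get_image(name): name is "side" or "top" or "wrist"; returns (picture, depth): 384x512x3 uint8, red, green, blue; 384x512 float32, m along the optical axis (not along the pixel's ray), 0 where there is no reading.
- cams.camera_model(name): a dict with "camera_matrix" (3x3 intrinsics, pixels), "dist_coeffs" ([k1, k2, p1, p2, k3] as OpenCV has them; the pictures are not rectified), "xyz" and "rotation" of the camera in the world. Camera axes: x right, y up, looking along -z (the intrinsics and any distortion apply to the point x, -y, -z); pixel columns grow to the right and rows downward; lengths in m; the calibration is good to about 2 mm. A picture is of the moment at which its call begins: read the wrist's pose just before it. camera_model takes no time and is no camera call; for the wrist camera it gives the pose at the moment of the call.
- sign_off(): hands the job in; it is judged then, once.
Trained networks look in the newest picture that a camera, given by its name, has taken for a name from the list of things; names that differ only in an ending like _2 or _b are one class to them, and where a whole thing is asked for, a point or a joint stands for the part that bears it (a point fixed in the world has none). Each returns a list of dicts, best first, with "confidence" (0 to 1); they miss things now and then, are a little off and sometimes report something else, mostly with a low value. They report only what shows in the picture. A call takes as long as a camera call. They do not tell look-alikes from the thing itself.
- nets.recognise(camera, name): "position" ([x, y, z] in m, in world coordinates, good to about 4 mm: the middle of the surface that is visible of it).
- nets.cut_out(camera, name): "pixels" (384x512 bool, what is visible of it).
The state is a dict: "t": time; "joint_positions": joint angles; "dq": joint speeds; "joint_torque": joint torques, N m; "position": TCP position; "tcp_rot": TCP orientation; "wrist_force": force on the tool from outside, world axes, zero at the start; "wrist_torque": the same for the moment, N m; "finger_gap": finger opening in m; "finger_force": force on a finger pad.
Only numpy, scipy, OpenCV 4.12 (cv2) and the standard library are available. Lean on these libraries where they do the work, as an engineer would, in place of code of your own. Each camera call takes 0.05 s, during which the arm holds its last target. There are 200 camera calls.

TASK

Slide the long wooden batten end-first into the channel of the jig board, under the little metal bridge, until it butts against the steel stop block, and let go of it. Then grip the upright black knob on the sprung telescoping gauge beside it, pull the rod out until its pointer blade is level with the batten's free end, and finish while still holding it there against the spring (it is not to be let go). Leave the small offcut and the jar on the board where they are.

Things in the scene. Friction and masses are not known exactly. Their poses are not given: they have to be found in the camera images.
- jig: Plywood jig board, fixed to the bench, 540 x 220 x 15 mm; origin at the centre of its underside, on the bench top. Its x axis (board x) runs along the 540 mm side, the way the gauge rod pulls out and out of the channel; y across, z up. The channel lies along board y = -50 mm; the lane from its mouth to the board's +x edge is open.
- mouth (a point): Centre of the channel's mouth, on the board top (15 mm above the bench). From here the channel runs 130 mm to board -x: two wooden walls 42 mm high, 8 mm thick, 32.5 mm apart inside. To board +x of here short walls flare out over 23 mm to about 44 mm apart.
- bridge (a point): Centre of the top of the metal bridge that roofs the first 60 mm of the channel, 67 mm above the bench; 60 x 56 mm, 10 mm thick, 42 mm clear beneath.
- stop_face (a point): Centre of the face of the fixed steel stop block (31 mm wide, 36 mm high) inside the channel, 17 mm above the board; its x axis is board x and points out of the channel. Its place along the channel varies (board x -155 to -115 mm).
- batten: The loose dark wooden batten, 200 x 28 x 34 mm, about 0.1 kg, lying on the board in front of the channel mouth, a little askew. Origin at the centre of its underside; x along its length, towards its free end (away from the channel).
- batten_mid (a point): Centre of the batten, half-way up (17 mm above the board, 32 mm above the bench). Once home, its inner 75 to 115 mm are in the channel, so it must be pushed or gripped near its free end.
- batten_in (a point): Centre of the batten's inner end face, which must meet the stop face.
- batten_out (a point): Centre of the batten's outer, free end face: the length mark to which the pointer is brought. Its x axis runs along the batten, outwards.
- rod (a joint): How far the gauge rod is pulled out, m: 0 fully in, 0.165 at most; it moves along board +x. An inner spring always pulls it back: about 3.6 N at 0 rising by 0.45 N per 10 mm. Home batten needs about 0.06 to 0.15.
- knob (a point): Grip point on the axis of the upright knob post, 75 mm above the bench: a plain vertical cylinder of 18 mm diameter, top 100 mm above the bench, foot on the rod (axis 37 mm above the bench). With the rod in, the end of the fixed gauge tube (30 mm diameter, top 52 mm above the bench) is 48 mm behind the post's axis (board -x).
- pointer (a point): Tip of the pointer blade, 3 mm thick and 8 mm high, 37 mm above the bench; it is level with the post's axis along the board x, and reaches 67 mm from the axis to the batten's side (board -y). It passes beside the batten and does not touch it.
- offcut: Bystander: dark wooden offcut 50 x 24 x 18 mm lying on the board between channel and gauge tube. Origin at its underside.
- screwjar: Bystander: small jar, 34 mm across, 32 mm high, at the +x end of the board on the gauge's side. Origin at its underside.
There are look-alikes about, which are no part of the job. Of the things like the batten, leave any that is orange or white; of the rest the smaller one is meant.

How it is judged (in metres and radians):
On the way, in this order (a step that is already met when the one before it is completed fails the run):
1. the batten is home in the channel under the bridge, butted against the stop (x of batten_in in the frame of stop_face between -0.004 and 0.004 m and y of batten_in in the frame of stop_face between -0.008 and 0.008 m and z of batten_in in the frame of stop_face between -0.004 and 0.005 m and angle between the x axis of batten and the x axis of jig, either way round below 0.1 rad), for 0.3 s.
2. the rod is pulled out by the fingers until the pointer is level with the batten's free end (x of pointer in the frame of batten_out between -0.006 and 0.006 m and value of joint rod above 0.04 m and velocity of joint rod between -0.02 and 0.02 m/s and contact force between the fingers and rod above 1 N and contact force between batten and rod below 0.3 N), for 0.3 s.
At the end, for the whole second after the job is handed in: Batten butted against the stop (gap under 4 mm, flat, within 0.1 rad of the channel) and not touched by the fingers; pointer within 6 mm of the batten's free end, measured along it; rod still, held by the fingers with over 1 N, nothing else bearing on it; offcut and jar moved under 30 mm (all of step 1 and all of step 2 and contact force between the fingers and batten below 0.2 N); the arm keeps its last pose, push and grip.
It fails at once if the offcut or the jar on the board is moved more than 30 mm (distance of any of offcut, screwjar from where it was at the start of the episode above 0.03 m).
It also fails if it takes over 51 s, if anything falls off the work surface, if the arm or the gripper's body presses on something with over 40 N, if the wrist force passes 120 N, or if a joint passes its speed limit or range.

## Working session

There is one attempt and no reset: what is moved stays moved. The work goes in short steps, Python scripts to look and compute and a shell command to move; the robot and the scene stay as the last step left them, time stands still between calls to the robot, and variables do not carry over. Pictures are saved under pics/ and viewed, at most 10 in all, crops included, and the job is handed in when it is done.

```bash
mkdir -p pics; cat > h.py <<'E'
import numpy as np, cv2
from station import manip, cams, nets
def pts(name, depth, model=None):
    m=model or cams.camera_model(name); K=np.array(m["camera_matrix"]); d=np.array(m["dist_coeffs"])
    h,w=depth.shape; u,v=np.meshgrid(np.arange(w),np.arange(h))
    n=cv2.undistortPoints(np.stack([u,v],-1).reshape(-1,1,2).astype(float),K,d).reshape(h,w,2)
    R=np.array(m["rotation"]); 
    c=np.stack([n[...,0]*depth,-n[...,1]*depth,-depth],-1)
    P=c@R.T+np.array(m["xyz"]); P[depth==0]=np.nan
    return P
E
python3 - <<'E'
from h import *
print(np.array(cams.camera_model("top")["rotation"]).shape)
for c in ["top","side"]:
    im,d=cams.get_image(c); cv2.imwrite(f"pics/{c}1.png",im[...,::-1]); P=pts(c,d); np.save(c+".npy",P)
    for n in ["jig","bridge","batten","knob","rod","pointer","offcut","screwjar","stop_face"]:
        try:
            for r in nets.recognise(c,n)[:4]: print(c,n,np.round(r["position"],3),round(r["confidence"],2))
        except Exception as e: print(c,n,e)
print(manip.observe()["t"])
E
```

```text
(3,)Traceback (most recent call last):
  File "<stdin>", line 4, in <module>
  File "h.py", line 9, in pts
    P=c@R.T+np.array(m["xyz"]); P[depth==0]=np.nan
      ~~~~~^~~~~~~~~~~~~~~~~~~
ValueError: operands could not be broadcast together with shapes (384,512) (3,)
```

```bash
ls pics
```

```text
top1.png
```

```bash
sed -i 's/R=np.array(m\["rotation"\]);/R=Rot.from_euler("xyz",m["rotation"],degrees=True).as_matrix()/; 1a from scipy.spatial.transform import Rotation as Rot' h.py
python3 - <<'E'
from h import *
for c in ["top","side"]:
    im,d=cams.get_image(c); cv2.imwrite(f"pics/{c}1.png",im[...,::-1]); P=pts(c,d); np.save(c+".npy",P)
    print(c,cams.camera_model(c)["xyz"],cams.camera_model(c)["rotation"])
    for n in ["jig","bridge","batten","knob","rod","pointer","offcut","screwjar","stop_face"]:
        try:
            for r in nets.recognise(c,n)[:4]: print(c,n,np.round(r["position"],3),round(r["confidence"],2))
        except Exception as e: print(c,n,e)
print(manip.observe()["t"])
E
```

```text
top [0.24317481 0.01547991 1.30190887] [  9.6307288    1.225321   -89.20242204]
top jig [ 0.553 -0.053  0.015] 0.67
top bridge [ 0.55  -0.055  0.016] 0.67
top batten [0.184 0.335 0.048] 0.95
top batten [ 0.274 -0.281  0.046] 0.66
top batten [0.604 0.073 0.053] 0.55
top batten [0.736 0.28  0.039] 0.55
top knob [ 0.499 -0.116  0.041] 0.48
top rod [ 0.5   -0.118  0.04 ] 0.69
top rod [ 0.554 -0.052  0.014] 0.29
top offcut [0.605 0.072 0.05 ] 0.44
top offcut [ 0.55  -0.187  0.033] 0.42
top screwjar [0.465 0.162 0.045] 0.58
top stop_face [0.603 0.074 0.05 ] 0.66
side [-0.14662721 -0.67723616  0.91195751] [ 48.20939312  -0.68878895 -40.01620826]
side jig [ 0.545 -0.113  0.015] 0.65
side bridge [ 0.549 -0.11   0.017] 0.79
side batten [0.737 0.273 0.031] 0.95
side batten [0.603 0.064 0.047] 0.82
side batten [ 0.264 -0.299  0.048] 0.56
side batten [0.216 0.437 0.049] 0.43
side knob [ 0.499 -0.122  0.043] 0.65
side rod [ 0.493 -0.124  0.041] 0.74
side rod [0.599 0.064 0.044] 0.26
side pointer [ 0.495 -0.119  0.038] 0.51
side offcut [ 0.546 -0.193  0.031] 0.52
side offcut [0.602 0.061 0.05 ] 0.33
side screwjar [0.463 0.158 0.038] 0.46
side screwjar [ 0.55  -0.113  0.016] 0.19
side stop_face [ 0.609 -0.188  0.048] 0.58
1.05
```

View pics/top1.png

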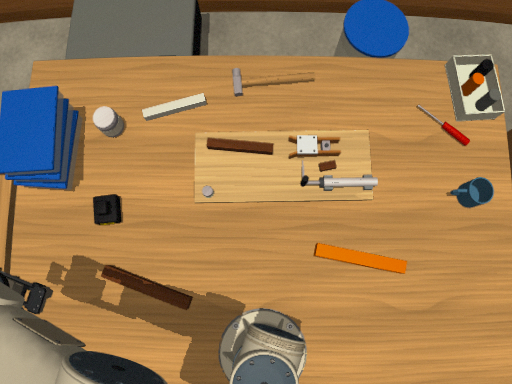

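View pics/side1.png

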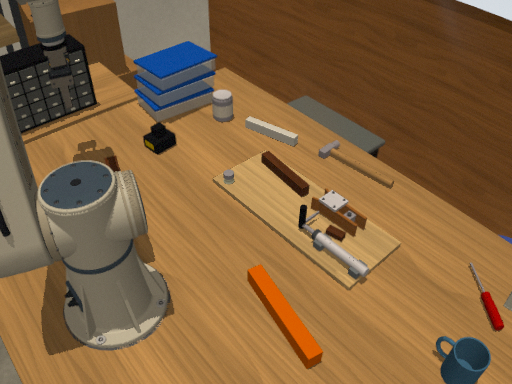

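The batten is the dark one on the board at top (240,146). The bridge is at (308,145), the stop just right of it at (326,145), and the knob at (305,181) with the pointer going up to (303,160). The orange (360,258), white (175,106) and larger dark (147,286) battens are look-alikes. Next I'll measure from depth.

```bash
cat > m.py <<'E'
from h import *
P=np.load("top.npy"); z=P[...,2]; x=P[...,0];y=P[...,1]
reg=(x>0.4)&(x<0.7)&(y>-0.36)&(y<0.24)
def rect(m,n):
    m=m&reg; k,l=max(((lambda q:(q[2][1:,4].max(),q[1]==1+q[2][1:,4].argmax()))(cv2.connectedComponentsWithStats(m.astype(np.uint8)))),key=lambda a:a[0])
    q=P[l][:,:2].astype(np.float32)*1000; r=cv2.minAreaRect(q); b=cv2.boxPoints(r)
    print(n,len(q),np.round(r[0],1),np.round(r[1],1),round(r[2],2),"z",round(float(np.median(z[l])*1000),1)); return l
rect((z>0.008),"board")
rect((z>0.04)&(y>-0.03)&(x>.56),"batten")
rect((z>0.061)&(y<-0.03)&(x>.56),"bridge")
rect((z>0.03)&(y<-0.03)&(x>.565),"channel")
rect((z>0.045)&(y<-0.14)&(x>.56)&(z<.054),"stop")
rect((z>0.085),"knobtop"); rect((z>0.06)&(x<.54),"knob")
rect((z>0.03)&(x<.54)&(y<-.05),"gauge");rect((z>0.025)&(x<.5)&(y>.1),"jar")
rect((z>0.024)&(z<.045)&(x<.565)&(x>.535)&(y<-.15),"offcut")
print(rect)
im=cv2.imread("pics/top1.png")[115:215,185:385]; cv2.imwrite("pics/crop1.png",cv2.resize(im,None,fx=4,fy=4,interpolation=cv2.INTER_CUBIC))
E
python3 m.py
```

```text
Traceback (most recent call last):
  File "m.py", line 8, in <module>
    rect((z>0.008),"board")
    ~~~~^^^^^^^^^^^^^^^^^^^
  File "m.py", line 5, in rect
    m=m&reg; k,l=max(((lambda q:(q[2][1:,4].max(),q[1]==1+q[2][1:,4].argmax()))(cv2.connectedComponentsWithStats(m.astype(np.uint8)))),key=lambda a:a[0])
                 ~~~^^^^^^^^^^^^^^^^^^^^^^^^^^^^^^^^^^^^^^^^^^^^^^^^^^^^^^^^^^^^^^^^^^^^^^^^^^^^^^^^^^^^^^^^^^^^^^^^^^^^^^^^^^^^^^^^^^^^^^^^^^^^^^^^^^^^^
  File "m.py", line 5, in <lambda>
    m=m&reg; k,l=max(((lambda q:(q[2][1:,4].max(),q[1]==1+q[2][1:,4].argmax()))(cv2.connectedComponentsWithStats(m.astype(np.uint8)))),key=lambda a:a[0])
                                                                                                                                                    ~^^^
IndexError: invalid index to scalar variable.
```

```bash
sed -i 's/^    m=m&reg;.*/    q=cv2.connectedComponentsWithStats((m\&reg).astype(np.uint8)); l=q[1]==1+q[2][1:,4].argmax()/; s/^print(rect)//' m.py
python3 m.py
```

```text
board 12331 [557.6 -59.4] [222.8 546.7] 1.65 z 15.1
batten 633 [610.9  76.2] [197.2  30.6] 84.87 z 48.3
bridge 375 [ 608.6 -123.4] [56.7 59.9] 0.81 z 66.4
channel 777 [ 610.3 -147.4] [ 62.4 154.3] 2.31 z 60.9
stop 91 [ 608.4 -192.7] [50.3 42.7] 87.45 z 51.2
knobtop 37 [ 498.6 -112.6] [16.2 16.6] 55.15 z 98.2
knob 50 [ 498.3 -112.8] [16.3 17. ] 49.21 z 96.6
gauge 755 [ 505.2 -219.7] [230.5  56.5] 86.51 z 45.1
jar 96 [469.4 167.6] [29.6 29.5] 17.55 z 45.8
offcut 127 [ 552.4 -188.2] [24.9 50.8] 1.71 z 32.2
```

View pics/crop1.png

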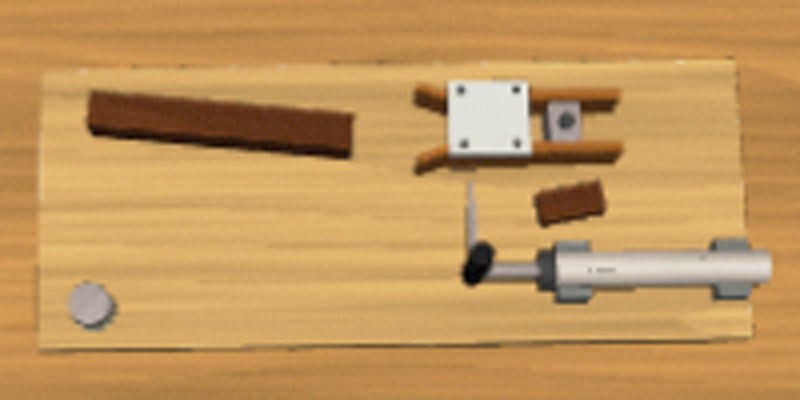

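The crop confirms the layout: batten from (88,105) to (352,150), its inner end facing the flare at (415,95–165). Bridge is at (488,118), the stop face at x≈543, and the knob top at (478,262).

```bash
python3 - <<'E'
from h import *
s=manip.observe(); print({k:np.round(v,3) for k,v in s.items()})
Rm=Rot.from_euler("xyz",s["tcp_rot"],degrees=True).as_matrix(); print(np.round(Rm,3))
P=np.load("top.npy")*1000
# batten frame refinement
d=np.array([np.cos(np.radians(84.87)),np.sin(np.radians(84.87))]); c=np.array([610.9,76.2])
print("outer",c+100*d,"inner",c-100*d,"grip 25 from end",c+75*d)
# profile along channel centreline (board frame)
a=np.radians(91.65); bx=np.array([np.cos(a),np.sin(a)]); by=np.array([-bx[1],bx[0]]); B=np.array([557.6,-59.4])
q=P[...,:2]-B; X=q@bx; Y=q@by; m=(abs(Y+50)<8)&(X<-80)&(X>-190)
o=np.argsort(X[m]); print(np.round(np.c_[X[m],P[...,2][m]][o][::2],0).astype(int).tolist())
E
```

```text
{'t': np.float64(1.05), 'joint_positions': array([ 7.2857e+01,  2.0224e+01,  9.3588e+01,  2.0000e-03,  6.6187e+01,
       -1.3600e-01]), 'dq': array([ 0.032,  0.071, -0.038,  0.134, -0.08 , -0.098]), 'joint_torque': array([-2.0000e-03, -5.9379e+01, -3.3456e+01,  7.0000e-02,  1.6000e-02,
        0.0000e+00]), 'position': array([0.183, 0.598, 0.405]), 'tcp_rot': array([ 1.79999e+02, -2.00000e-03,  1.62992e+02]), 'wrist_force': array([0.417, 0.109, 0.463]), 'wrist_torque': array([-0.001, -0.   ,  0.002]), 'finger_force': np.float64(0.0), 'finger_gap': np.float64(0.092)}
[[-0.956  0.292 -0.   ]
 [ 0.292  0.956  0.   ]
 [ 0.     0.    -1.   ]]
outer [619.84158105 175.79943839] inner [601.95841895 -23.39943839] grip 25 from end [617.60618579 150.89957879]
[[-189, 15], [-188, 14], [-188, 19], [-186, 11], [-186, 16], [-183, 12], [-183, 11], [-182, 16], [-180, 12], [-179, 14], [-178, 9], [-176, 13], [-175, 19], [-173, 15], [-172, 19], [-170, 12], [-170, 14], [-168, 11], [-167, 12], [-165, 9], [-163, 17], [-162, 11], [-161, 14], [-157, 17], [-157, 17], [-155, 11], [-154, 20], [-151, 18], [-151, 19], [-149, 15], [-149, 14], [-146, 11], [-146, 14], [-136, 51], [-134, 51], [-133, 49], [-133, 53], [-130, 52], [-130, 54], [-128, 50], [-127, 55], [-126, 60], [-124, 52], [-123, 56], [-122, 46], [-121, 53], [-120, 60], [-119, 49], [-118, 53], [-118, 54], [-116, 50], [-115, 50], [-113, 49], [-112, 31], [-112, 51], [-112, 31], [-112, 54], [-112, 37], [-111, 38], [-111, 17], [-109, 11], [-108, 14], [-106, 12], [-105, 15], [-95, 65], [-93, 66], [-92, 65], [-92, 71], [-90, 67], [-89, 67], [-89, 70], [-87, 64], [-87, 63], [-87, 67], [-84, 65], [-84, 66], [-83, 67], [-81, 66], [-80, 68]]
```

```bash
python3 -m creep '[[[31,-32,0],[0,0,-5.6]],[[31,-32,-5],[0,0,-5.6]],[[31,-32,-5],[0,0,-5.6]],[[31,-32,-5],[0,0,-5.6]],[[31,-32,-5],[0,0,-5.6]],[[31,-32,-5],[0,0,-5.6]],[[31,-32,-10],[0,0,-5.6]],[[31,-32,-10],[0,0,-5.6]],[[31,-32,-10],[0,0,-5.6]],[[31,-32,-10],[0,0,-5.6]],[[31,-32,-10],[0,0,-5.6]],[[31,-32,-10],[0,0,-5.6]],[[31,-32,-10],[0,0,-5.6]],[[31,-32,-10],[0,0,-5.6]],[[0,0,0],[0,0,0]]]' 60 10
cat > look.py <<'E'
from h import *
import sys
n=sys.argv[1]
m=cams.camera_model("wrist"); im,d=cams.get_image("wrist"); P=pts("wrist",d,m); np.save("w.npy",P); cv2.imwrite(f"pics/{n}.png",im[...,::-1])
print(m["xyz"],manip.observe()["tcp_rot"])
for r in nets.cut_out("wrist",sys.argv[2])[:3]:
    k=r["pixels"]; z=P[...,2]; q=P[k&np.isfinite(z)]
    if len(q)<20: continue
    zt=np.percentile(q[:,2],90); t=q[abs(q[:,2]-zt)<.006]
    print(round(r["confidence"],2),len(q),round(zt*1000,1),cv2.minAreaRect((t[:,:2]*1000).astype(np.float32)))
E
python3 look.py w1 batten
```

```text
t: 2.55
position: [0.6195, 0.146, 0.2984]
tcp_rot: [180.0, 0.1, 84.2]
wrist_force: [0.7, 1.0, -0.5]
finger_gap: 0.0602
finger_force: 0.0
[0.62627402 0.21101295 0.27827039] [-1.79959633e+02  2.14021672e-02  8.44009782e+01]
0.68 4656 49.7 ((611.580078125, 94.49710083007812), (159.11953735351562, 28.065385818481445), 85.1898422241211)
0.61 7117 34.7 ((754.0001831054688, 239.63845825195312), (29.281280517578125, 107.34900665283203), 15.951803207397461)
0.16 1786 47.5 ((470.7168273925781, 167.62965393066406), (30.727705001831055, 30.136432647705078), 30.951507568359375)
```

View pics/w1.png

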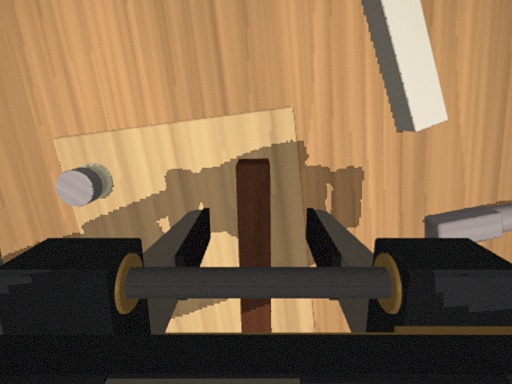

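The picture shows the batten's free end centred between the fingers at (254,162), with the jar at (80,187). I'll descend, grip, then check.

```bash
python3 -m creep '[[[-3.3,5,-26],[0,0,0.8]],[[0,0,-30],[0,0,0]],[[0,0,-30],[0,0,0]],[[0,0,0],[0,0,0]]]' 60 10; python3 -m creep '[[[0,0,0],[0,0,0]],[[0,0,0],[0,0,0]],[[0,0,0],[0,0,0]],[[0,0,0],[0,0,0]],[[0,0,0],[0,0,0]]]' 10 20
```

```text
t: 3.05
position: [0.6109, 0.1556, 0.2106]
tcp_rot: [-179.7, 0.1, 85.5]
wrist_force: [-0.9, -0.3, -0.1]
finger_gap: 0.0601
finger_force: 0.0
t: 3.55
position: [0.6139, 0.1548, 0.2149]
tcp_rot: [179.9, -0.0, 85.4]
wrist_force: [-0.4, 1.1, 7.1]
finger_gap: 0.0277
finger_force: 20.0
```

```bash
python3 -m creep '[[[0,0,1],[0,0,0]],[[-4,0,0.5],[0,0,2.1]],[[-4,0,0.5],[0,0,2.1]],[[-4,0,0],[0,0,2.1]],[[0,0,0],[0,0,0]],[[0,0,0],[0,0,0]]]'
python3 - <<'E'
from h import *
s=manip.observe();print(s["position"],s["tcp_rot"])
for c in ["top","side"]:
    im,d=cams.get_image(c); P=pts(c,d)*1000; np.save(c+"2.npy",P)
    z=P[...,2]; m=(abs(P[...,0]-608)<25)&(P[...,1]>-50)&(P[...,1]<140)&(z>42)&(z<56)
    q=P[m]; print(c,len(q)); 
    if len(q)>20: print(cv2.minAreaRect(q[:,:2].astype(np.float32)))
    cv2.imwrite(f"pics/{c}2.png",im[...,::-1])
    for y in range(-35,100,15):
        k=q[abs(q[:,1]-y)<7]
        if len(k)>3: print(y,len(k),k[:,0].min().round(1),k[:,0].max().round(1),k[:,2].mean().round(1))
im=cv2.imread("pics/side2.png")[110:310,190:420]; cv2.imwrite("pics/s2c.png",cv2.resize(im,None,fx=3,fy=3))
E
```

```text
t: 4.15
position: [0.6015, 0.1546, 0.2157]
tcp_rot: [-180.0, -0.0, 91.6]
wrist_force: [0.2, 0.4, -1.0]
finger_gap: 0.0278
finger_force: 20.0
[0.60153596 0.15462628 0.21570623] [-1.79998888e+02 -2.00564694e-04  9.16313263e+01]
top 314
((606.7076416015625, 32.10929870605469), (29.85198211669922, 107.70964813232422), 2.320298194885254)
-20 30 593.8 622.1 48.6
-5 39 594.0 622.2 48.2
10 40 593.2 622.0 48.8
25 40 592.6 622.0 49.0
40 36 591.6 618.5 49.1
55 37 591.4 618.1 48.1
70 33 592.1 618.9 48.7
side 388
((602.7437133789062, 54.6513671875), (33.79059982299805, 170.34825134277344), 2.7318553924560547)
-35 9 591.4 618.1 46.4
-20 35 589.4 621.5 47.7
-5 32 590.6 622.4 47.1
10 35 590.9 620.0 47.3
25 32 590.0 616.7 47.2
40 31 588.5 617.2 46.8
55 29 588.9 616.9 46.7
70 35 585.3 618.3 46.8
85 32 587.3 615.2 47.4
```

View pics/s2c.png

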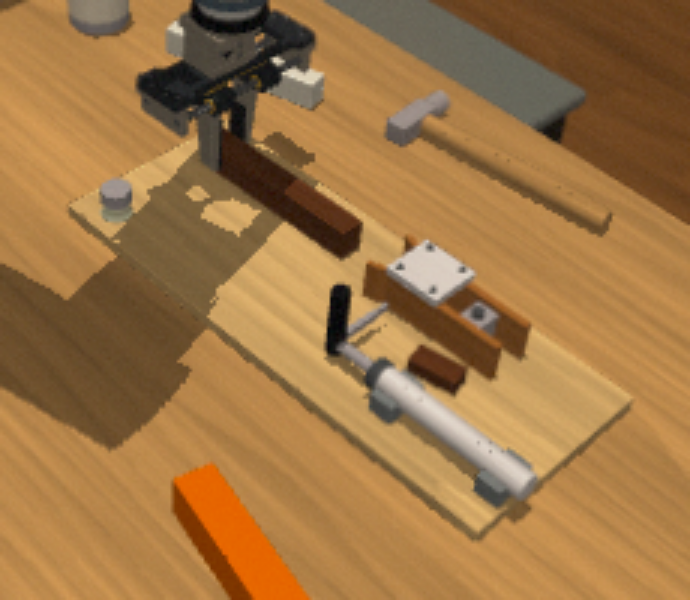

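The side view shows the batten lined up with the channel: its inner end is at (350,245) and the flare at (385,275). Pushing in.

```bash
python3 -m creep '[[[-1.3,-10,0],[0,0,0]],[[0.3,-12,0],[0,0,0]],[[0.3,-12,0],[0,0,0]],[[0.4,-12,0],[0,0,0]],[[0.3,-12,0],[0,0,0]],[[0.4,-12,0],[0,0,0]],[[0,0,0],[0,0,0]]]'
```

```text
t: 4.95
position: [0.6019, 0.083, 0.2157]
tcp_rot: [-180.0, 0.0, 91.6]
wrist_force: [0.1, 0.6, -0.6]
finger_gap: 0.0277
finger_force: 20.0
```

```bash
python3 -m creep '[[[0.3,-10,0],[0,0,0]],[[0.3,-10,0],[0,0,0]],[[0.3,-10,0],[0,0,0]],[[0.3,-10,0],[0,0,0]],[[0.3,-10,0],[0,0,0]],[[0.2,-8,0],[0,0,0]],[[0,0,0],[0,0,0]]]'; python3 -m creep '[[[0,-3,0],[0,0,0]],[[0,-3,0],[0,0,0]],[[0,0,0],[0,0,0]]]'
```

```text
t: 5.65
position: [0.6036, 0.0256, 0.2157]
tcp_rot: [-180.0, 0.0, 91.6]
wrist_force: [0.4, 0.2, -1.2]
finger_gap: 0.028
finger_force: 20.0
t: 5.95
position: [0.6036, 0.0206, 0.2157]
tcp_rot: [-180.0, 0.0, 91.7]
wrist_force: [-0.2, 0.8, -0.0]
finger_gap: 0.0276
finger_force: 20.0
```

```bash
for i in 1 ; do python3 -m creep '[[[0,-2,0],[0,0,0]],[[0,-2,0],[0,0,0]],[[0,-2,0],[0,0,0]],[[0,0,0],[0,0,0]]]'; done; python3 -m creep '[[[0,-1.5,0],[0,0,0]],[[0,-1.5,0],[0,0,0]],[[0,0,0],[0,0,0]]]'
```

```text
t: 6.35
position: [0.6036, 0.0145, 0.2157]
tcp_rot: [180.0, 0.0, 91.7]
wrist_force: [0.2, 0.4, -0.3]
finger_gap: 0.028
finger_force: 20.0
t: 6.65
position: [0.6036, 0.0115, 0.2157]
tcp_rot: [180.0, 0.0, 91.7]
wrist_force: [0.2, -0.7, -0.6]
finger_gap: 0.0281
finger_force: 20.0
```

```bash
python3 -m creep '[[[0,-1.5,0],[0,0,0]],[[0,-1.5,0],[0,0,0]],[[0,0,0],[0,0,0]]]'; python3 -m creep '[[[0,-1.5,0],[0,0,0]],[[0,-1.5,0],[0,0,0]],[[0,0,0],[0,0,0]]]'
```

```text
t: 6.95
position: [0.6037, 0.009, 0.2158]
tcp_rot: [180.0, -0.0, 91.7]
wrist_force: [0.2, 3.9, -0.3]
finger_gap: 0.0277
finger_force: 20.0
t: 7.25
position: [0.6039, 0.008, 0.216]
tcp_rot: [179.9, -0.2, 91.6]
wrist_force: [2.3, 18.9, 0.2]
finger_gap: 0.0278
finger_force: 20.0
```

```bash
python3 -m creep '[[[0,1.3,0],[0,0,0]],[[0,0,-1],[0,0,0]],[[0,0,-0.7],[0,0,0]],[[0,-0.5,0],[0,0,0]],[[0,0,0],[0,0,0]],[[0,0,0],[0,0,0]]]'
```

```text
t: 7.85
position: [0.6039, 0.0083, 0.215]
tcp_rot: [179.9, -0.2, 91.7]
wrist_force: [-2.1, 14.9, 8.7]
finger_gap: 0.0282
finger_force: 20.0
```

```bash
python3 -m creep '[[[0,0.7,0.3],[0,0,0]],[[0,0,0],[0,0,0]]]'; python3 -m creep '[[[0,0,0],[0,0,0]],[[0,0,0],[0,0,0]],[[0,0,0],[0,0,0]]]' 44; python3 -m creep '[[[0,0,20],[0,0,0]],[[0,0,30],[0,0,0]],[[0,0,35],[0,0,0]],[[-20,-10,0],[0,0,0]],[[0,0,0],[0,0,0]]]'; python3 look.py w3 batten
```

```text
t: 8.05
position: [0.6039, 0.0085, 0.215]
tcp_rot: [179.9, -0.1, 91.7]
wrist_force: [-0.9, 11.6, 5.3]
finger_gap: 0.0276
finger_force: 20.0
t: 8.35
position: [0.6036, 0.0069, 0.2143]
tcp_rot: [-180.0, 0.0, 91.7]
wrist_force: [0.4, 0.0, 0.2]
finger_gap: 0.0443
finger_force: 0.0
t: 8.85
position: [0.5823, -0.0036, 0.3]
tcp_rot: [-180.0, 0.0, 91.7]
wrist_force: [0.2, 0.1, -0.1]
finger_gap: 0.0444
finger_force: 0.0
[0.58058664 0.06165521 0.27989706] [-1.79986338e+02  9.40009478e-03  9.16431451e+01]
0.93 3736 49.8 ((605.6929321289062, -37.346092224121094), (27.875219345092773, 130.9809112548828), 1.6302876472473145)
```

View pics/w3.png

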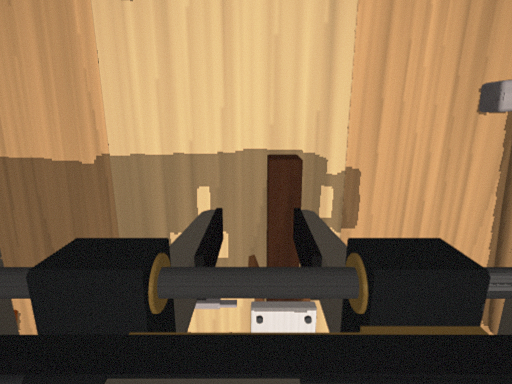

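The batten sits straight in the channel, its free end at (284,156) in the picture (y≈28 mm in the world). Now I'll move above the gauge, behind the knob, and measure the knob.

```bash
python3 -m creep '[[[-17,-33,2],[0,0,0]],[[-17,-33,2],[0,0,0]],[[-17,-33,2],[0,0,0]],[[-17,-33,2],[0,0,0]],[[-17,-33,2],[0,0,0]],[[0,0,0],[0,0,0]],[[0,0,0],[0,0,0]]]' 60; python3 look.py w4 knob; python3 - <<'E'
import numpy as np
P=np.load("w.npy")*1000; m=(P[...,2]>60)&(P[...,2]<105)&(abs(P[...,0]-498)<20)&(abs(P[...,1]+112)<25)
q=P[m]; print(len(q)); 
t=q[q[:,2]>95]; print(len(t),t[:,:2].min(0),t[:,:2].max(0),t[:,2].mean())
E
```

```text
t: 9.65
position: [0.4989, -0.1682, 0.3087]
tcp_rot: [-180.0, -0.0, 91.6]
wrist_force: [0.8, -0.1, 0.8]
finger_gap: 0.06
finger_force: 0.0
[ 0.49731689 -0.10292647  0.28869288] [-1.79980691e+02 -2.81974085e-02  9.16475061e+01]
0.75 1608 100.3 ((497.9953308105469, -115.83332824707031), (17.42377471923828, 16.84428596496582), 45.77614212036133)
597
586 [ 489.40025126 -124.68206231] [ 506.96031265 -107.31472407] 99.88674955401284
```

View pics/w4.png

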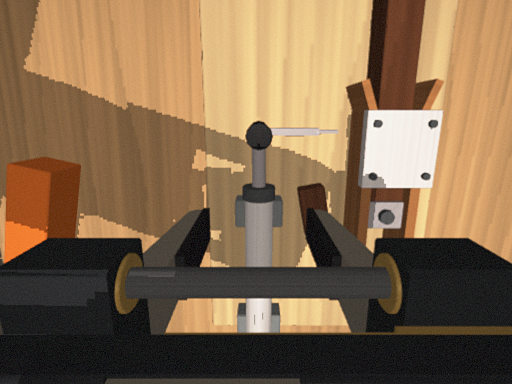

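The knob top is at (259,135), with the pointer reaching right to (335,131). Knob axis measures (498.1, −115.9) mm. Moving over it, down, and gripping.

```bash
python3 -m creep '[[[-0.5,26,0],[0,0,0]],[[-0.4,26.3,0],[0,0,0]],[[0,0,0],[0,0,0]],[[0,0,-30],[0,0,0]],[[0,0,-33],[0,0,0]],[[0,0,0],[0,0,0]]]' 60; python3 -m creep '[[[0,0,0],[0,0,0]],[[0,0,0],[0,0,0]],[[0,0,0],[0,0,0]],[[0,0,0],[0,0,0]],[[0,0,0],[0,0,0]]]' 5 50
```

```text
t: 10.35
position: [0.4966, -0.1146, 0.2431]
tcp_rot: [-179.7, -0.1, 91.8]
wrist_force: [-0.5, 0.8, 0.4]
finger_gap: 0.0601
finger_force: 0.0
t: 10.85
position: [0.4979, -0.1156, 0.247]
tcp_rot: [179.9, 0.0, 91.7]
wrist_force: [0.1, 0.2, -0.9]
finger_gap: 0.0216
finger_force: 0.0
```

```bash
python3 -m creep '[[[0,0,0],[0,0,0]],[[0,0,0],[0,0,0]],[[0,0,0],[0,0,0]]]'; python3 -m creep '[[[-0.1,5,0],[0,0,0]],[[-0.2,10,0],[0,0,0]],[[-0.3,10,0],[0,0,0]],[[-0.3,10,0],[0,0,0]],[[-0.3,10,0],[0,0,0]],[[-0.3,10,0],[0,0,0]],[[0,0,0],[0,0,0]]]'
```

```text
t: 11.15
position: [0.4979, -0.1156, 0.2468]
tcp_rot: [180.0, 0.0, 91.7]
wrist_force: [-1.7, 0.8, 6.2]
finger_gap: 0.0168
finger_force: 50.0
t: 11.85
position: [0.4964, -0.0603, 0.2467]
tcp_rot: [180.0, 0.1, 91.8]
wrist_force: [-1.6, -6.6, 5.1]
finger_gap: 0.0172
finger_force: 50.0
```

```bash
python3 -m creep '[[[-0.3,10,0],[0,0,0]],[[-0.3,10,0],[0,0,0]],[[-0.3,10,0],[0,0,0]],[[-0.3,10,0],[0,0,0]],[[-0.3,10,0],[0,0,0]],[[-0.3,10,0],[0,0,0]],[[-0.3,10,0],[0,0,0]],[[-0.3,9,0],[0,0,0]],[[-0.1,5,0],[0,0,0]],[[0,1,0],[0,0,0]],[[0,0,0],[0,0,0]],[[0,0,0],[0,0,0]],[[0,0,0],[0,0,0]]]'
python3 - <<'E'
from h import *
s=manip.observe();print(s["position"],s["tcp_rot"],s["wrist_force"],s["finger_gap"])
im,d=cams.get_image("side"); P=pts("side",d)*1000; np.save("side3.npy",P)
for n in ["pointer","batten","knob","offcut","screwjar"]: print(n,[(np.round(r["position"],3),round(r["confidence"],2)) for r in nets.recognise("side",n)[:4]])
m=cams.camera_model("side"); K=np.array(m["camera_matrix"]);R=Rot.from_euler("xyz",m["rotation"],degrees=True).as_matrix()
f=lambda p:(lambda c:cv2.projectPoints(np.array([[c[0],-c[1],-c[2]]]),np.zeros(3),np.zeros(3),K,np.array(m["dist_coeffs"]))[0].ravel())((np.array(p)-m["xyz"])@R)
for p in ([.6038,.028,.049],[.5898,.028,.037],[.5618,.0264,.037],[.4947,.0245,.075]): print(p,f(p))
u,v=f([.575,.027,.04]).astype(int); c=im[v-35:v+40,u-50:u+50,::-1]; print(u-50,v-35)
cv2.imwrite("pics/s3c.png",cv2.resize(c,None,fx=8,fy=8,interpolation=cv2.INTER_CUBIC))
E
```

```text
t: 13.15
position: [0.494, 0.0236, 0.2467]
tcp_rot: [179.9, 0.1, 91.7]
wrist_force: [0.6, -9.1, 5.8]
finger_gap: 0.0172
finger_force: 50.0
[0.49403085 0.02360622 0.24671903] [1.79948297e+02 1.04644136e-01 9.17470418e+01] [ 0.59410891 -9.14182137  5.81935748] 0.017184227559596907
pointer [(array([ 0.494, -0.033,  0.037]), 0.79)]
batten [(array([0.205, 0.38 , 0.048]), 0.86), (array([0.748, 0.23 , 0.035]), 0.77), (array([ 0.598, -0.026,  0.049]), 0.55), (array([ 0.266, -0.302,  0.043]), 0.55)]
knob [(array([ 0.496, -0.038,  0.041]), 0.77)]
offcut [(array([ 0.549, -0.194,  0.031]), 0.66)]
screwjar [(array([0.46 , 0.159, 0.039]), 0.48)]
[0.6038, 0.028, 0.049] [293.17949697 175.85559862]
[0.5898, 0.028, 0.037] [289.46991316 180.90084543]
[0.5618, 0.0264, 0.037] [282.84929298 185.14931916]
[0.4947, 0.0245, 0.075] [266.27945211 185.33340194]
236 147
```

View pics/s3c.png

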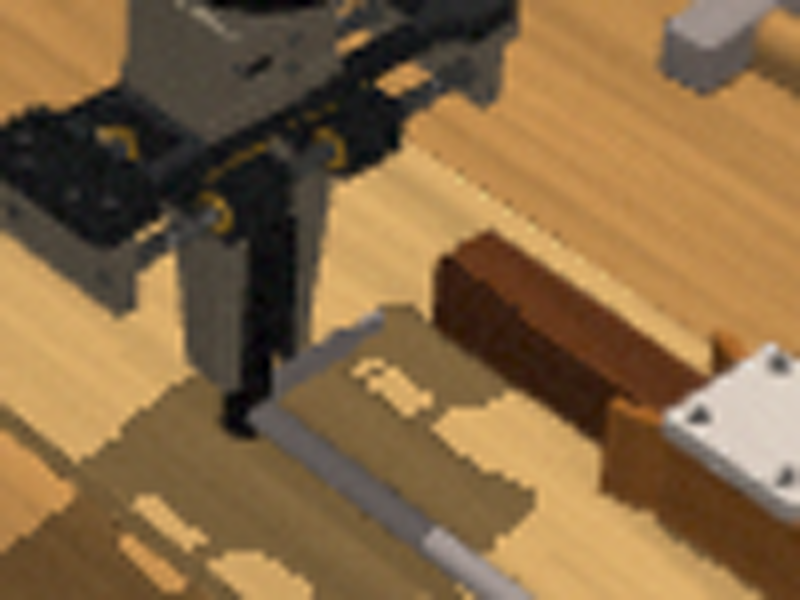

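In the crop the pointer tip is at (382,318) and the near top corner of the batten's free end at (438,255). They look nearly level, so I'll check that with rays.

```bash
python3 - <<'E'
from h import *
m=cams.camera_model("side"); K=np.array(m["camera_matrix"]);R=Rot.from_euler("xyz",m["rotation"],degrees=True).as_matrix()
def g(u,v,z):
    n=cv2.undistortPoints(np.array([[[236+(u+.5)/8-.5,147+(v+.5)/8-.5]]]),K,np.array(m["dist_coeffs"])).ravel()
    r=R@np.array([n[0],-n[1],-1]); o=np.array(m["xyz"]); p=(o+r*(z-o[2])/r[2])*1000
    return p.round(1), round(float(p[:2]@[-.0288,.9996]),1)
print("tip",g(382,318,.037),g(382,314,.041)); print("corner",g(438,255,.049),"far",g(490,232,.049),"low",g(437,320,.015))
P=np.load("side3.npy"); X=P[...,0]*-.0288+P[...,1]*.9996; z=P[...,2]
k=(P[...,0]>587)&(P[...,0]<622)&(z>38)&(z<56)&(abs(X-10)<40); print("batten X",np.sort(X[k])[-8:].round(1))
k=(P[...,0]>525)&(P[...,0]<570)&(z>28)&(z<46)&(abs(X-10)<40); print("blade X",np.sort(X[k]).round(1))
E
```

```text
tip (array([559.4,  21.8,  37. ]), 5.7) (array([557.6,  20.2,  41. ]), 4.1)
corner (array([589.2,  24.8,  49. ]), 7.8) far (array([613.1,  22.2,  49. ]), 4.5) low (array([592.3,  25.5,  15. ]), 8.5)
batten X [7.  7.  7.4 7.9 8.4 8.5 8.7 9. ]
blade X [3.4 3.7 4.4 4.5 5.1 5.1 5.1 5.3 5.5 5.6 5.8 5.8 5.8 5.9 6.  6.1 6.5 6.6
 6.6 6.7 6.7 7.  7.1 7.2 7.2 8.4 8.8 9.3 9.8]
```

Both estimates put the pointer about 1.5 mm short, so I'll move it that far and check it holds.

```bash
python3 -m creep '[[[0,1.5,0],[0,0,0]],[[0,0,0],[0,0,0]],[[0,0,0],[0,0,0]],[[0,0,0],[0,0,0]],[[0,0,0],[0,0,0]],[[0,0,0],[0,0,0]],[[0,0,0],[0,0,0]],[[0,0,0],[0,0,0]]]'; python3 -m creep '[[[0,0,0],[0,0,0]],[[0,0,0],[0,0,0]]]'; python3 -c "
from station import sign_off; print(sign_off())"
```

```text
t: 14.25
position: [0.494, 0.0251, 0.2467]
tcp_rot: [179.9, 0.1, 91.7]
wrist_force: [-0.0, -10.0, 6.3]
finger_gap: 0.0171
finger_force: 50.0
t: 14.45
position: [0.494, 0.025, 0.2467]
tcp_rot: [180.0, 0.1, 91.7]
wrist_force: [0.2, -10.3, 6.0]
finger_gap: 0.0172
finger_force: 50.0
the job is handed in; nothing more can be done
None
```

I handed the job in at 14.5 s: the batten is butted against the stop and released, and the gripper holds the gauge knob against the spring with the pointer level with the batten's free end, to within about 1 mm by my last measurement; sign-off returned no verdict.

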